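# Find the high point of an eccentric shaft on bench centres

## Robot

A 7-joint arm with a two-finger parallel gripper is mounted at the origin on a cart in front of the work surface, level with it; the furniture and walls round the work are solid. World frame = base frame: x ahead of the robot, y to its left, z up, the work surface at z = 0. Lengths are in m, angles in rad, forces in N, time in s.
With the tool pointing down it reaches from about 0.35 to 0.9 m from the base axis. Payload 8.1 kg.
Tool frame: the origin (TCP) lies midway between the tips of the shut fingers; the grasp point (between the pads) lies 19 mm behind it; x points along the fingers, z is the direction in which the jaws open and shut, and the axes are right-handed (so a half turn about x gives the same grasp; the last joint's range is limited). The gripper opens to 92 mm and grips with 3 to 60 N. Pads are 19 mm wide; open, the fingers measure 130 mm over their backs; the gripper's body (75 mm by 190 mm) begins 47 mm behind the grasp point.
Start: joints at [-1.314, 0.434, 0.025, 1.573, -0.012, 1.134, -0.075], TCP at [0.22, 0.585, 0.227] pointing down, gripper open.
Joint ranges: [-2.62, 2.62], [-0.44, 2.09], [-1.27, 1.32], [0.08, 2.57], [-1.32, 4.46], [0.12, 2], [-2.74, 2.74]. Speed limits (rad/s): [2.22, 2.22, 3.01, 3.01, 3.14, 3.14, 3.14].

## Interface

Orientations are given as a rotation vector (axis times angle).
In Python, from cell import arm gives the robot as it stands. The module is installed in compiled form; this text tells all that it offers.
- The arm moves only by the tool move_arm, never from a script. Its argument "steps" is text: rows parted by semicolons, each of 5 numbers parted by spaces: the shift along the tool's x, y, z in m, then the turn about the tool's x in rad, then the closure in counts, from 0 (fully open) to 255 (shut). A call has 1 to 10 rows; each row is the pose to reach, as a shift and turn from the pose commanded when the call began, along the tool's axes at that moment; what a row does not reach only later rows make up. A row lasts 1/12 s, in which the tool goes at most 41.7 mm and 7.16 degrees, less where a joint would pass 70% of its speed; a pose out of reach is approached as far as the arm can. A call with a gripper value outside its range is refused whole. The fingers move at their own pace and stop on an object; "squeeze" is the grip in N (left out, the last holds). Time passes only in rows, so rows that repeat a pose let the fingers close. It gives the time, the measured TCP pose, the force and the opening at its end, in the units of the state.
- arm.observe(): the state, without advancing time (a new reading comes with each control period).
- arm.get_image(name): name is "scene" or "top" or "wrist"; returns a dict with "img" (480x640x3 uint8, blue, green, red), "z_map" (480x640 float32, m along the optical axis (not along the pixel's ray), 0 where there is no reading), "vfov" (degrees; the focal length in pixels is half the picture's height over the tangent of half this angle, whatever the lens; pixels are square), "cx", "cy" (the principal point, pixels), "extrinsics" (4x4, takes a point from camera to world coordinates). Camera axes: x right, y up, looking along -z (the intrinsics and any distortion apply to the point x, -y, -z); pixel columns grow to the right and rows downward; lengths in m; the calibration is good to about 2 mm. A picture is of the moment at which its call begins.
- arm.sign_off(): hands the job in, once; it reports no verdict.
The state is a dict: "clock": time; "joints": joint angles; "dq": joint speeds; "joint_efforts": joint torques, N m; "position": TCP position; "ee_rot": TCP orientation; "force": force on the tool from outside, world axes, zero at the start; "ft_torque": the same for the moment, N m; "width": opening from 0.0 (shut) to 1.0 (fully open).
Only numpy, scipy, OpenCV 4.12 (cv2) and the standard library are available. Lean on these libraries where they do the work, as an engineer would, in place of code of your own. Each camera call takes 0.05 s, during which the arm holds its last target.

## Task

Push the dial indicator's slide up to the brass eccentric until its sprung plunger is pressed in by about 3 mm. Then turn the shaft by its crank handle, watching the plunger swing, and leave the shaft where the eccentric presses the plunger in deepest, with everything let go. Go gently: never drive the plunger to its stop, do not drag the bench centres about on the bench, and leave the other things alone.

Things in the scene. Friction and masses are not known exactly. Their poses are not given: they have to be found in the camera images.
- bench_centres: Green bench centres, about 2 kg, standing loose on the bench (about 10 N sideways slides them). Origin: on the bench top under the middle of the shaft. x points from the indicator to the shaft (away from the robot), y along the shaft, z up. Bed 26 mm high, x -185 to 55 mm (64 mm wide at the indicator's end), y -105 to 105 mm. Pillars at y = -85 and +85 mm, 34 mm thick, 135 mm tall.
- shaft_axis (a point): Middle of the shaft's axis, fixed to the bench centres at x = 0, y = 0, z = 115 mm of their frame; the axis runs along their y. Here sits the brass eccentric: a disc of 22 mm radius and 18 mm width, its centre 6 mm off the axis, clamped on the shaft at an unknown angle to the crank.
- crank_handle (a point): Middle of the black crank handle: a bar 14 mm thick, 62 mm long, parallel to the shaft, spinning freely on its pin: pinched from above it can be led round in a full circle without turning the gripper. It circles the axis at 40 mm radius, at y = -163 mm of the bench centres (crank arm at y = -118 mm). Turning takes 2 to 4 N at the handle; it stays where left.
- shaft (a joint): Angle of shaft and crank, rad. 0: handle straight above the axis; positive turns the handle from the top towards +x of the bench centres, then down. It has no stops: at angle q the handle is at x = 40 sin q, z = 115 + 40 cos q mm.
- push_post (a point): Grip point on the red post of the indicator slide, 10 mm below its top. The post is 22 mm (x) by 12 mm (y), its top at z = 105 mm: pinch it across y from above or push its back to +x. It stands at x = -147 mm, y = 0 of the bench centres when the slide is back. The dial (40 mm across, face up, top at z = 124 mm) stands 47 mm beyond it (+x).
- slide (a joint): Travel of the indicator slide towards the shaft (+x of the bench centres), m: 0 (back, as at the start) to 0.036. It moves with about 4 N of friction and stays where it is left.
- plunger (a joint): How far the plunger is pressed into the indicator, m: 0 (out, touching nothing) to 0.020 (hard stop). Spring 0.3 N at the start, 1.3 N at the stop. The red needle on the dial turns clockwise, seen from above, by 15 degrees per mm from the red mark. One turn of the shaft swings the plunger by up to 12 mm.
- plunger_tip (a point): Tip of the plunger (steel ball of 3 mm radius; the point is its front, on the shaft's height, y = 0). In the bench centres' frame its x is -42 mm at the start; on the eccentric it is about -27.7 mm at the high point and -16 mm at the low point.
- blank_plug: Small steel screw plug, 20 mm across, 22 mm tall, a bystander. Origin: centre of its underside.
- brass_adapter: Small brass threaded adapter, 19x22x25 mm, a bystander. Origin: centre of its underside.
- weight_disc: Flat slotted steel weight, 82 mm across, 12 mm thick, a bystander. Origin: centre of its underside.

How it is judged:
By the outcome, as a careful person would: the job done as asked, in the order asked, and still so for the second after the job is handed in, with the robot touching nothing.
It also fails if it takes over 72 s, if anything falls off the work surface, if the arm or the gripper's body presses on something with over 40 N, if the wrist force passes 120 N, or if a joint passes its speed limit or range.

## Working session

There is one attempt and no reset: what is moved stays moved. The work goes in short steps, Python scripts to look and compute and a tool call to move; the robot and the scene stay as the last step left them, time stands still between calls to the robot, and variables do not carry over. Pictures are saved under pics/ and viewed, and the job is handed in when it is done.

Besides the shell and the picture viewer there is one more tool, called after "Emit:" as name(argument=value, ...) on one line, values as JSON. move_arm: Moves the arm, as the interface text tells. Its arguments: {"type":"object","properties":{"steps":{"type":"string"},"squeeze":{"type":"number"}},"required":["steps"]}

```bash
mkdir -p pics
cat > h.py <<'E'
import numpy as np, cv2
from scipy.spatial.transform import Rotation as R
from cell import arm
def grab(n,fn=None):
    d=arm.get_image(n)
    if fn: cv2.imwrite('pics/'+fn,d['img'])
    d['f']=240/np.tan(np.radians(d['vfov'])/2); return d
def pt(d,u,v,z=None):
    if z is None:
        z=d['z_map'][int(v),int(u)]
    p=np.array([(u-d['cx'])/d['f']*z,-(v-d['cy'])/d['f']*z,-z,1]); return (d['extrinsics']@p)[:3]
def plane(d,u,v,h):
    o=d['extrinsics'][:3,3]; q=pt(d,u,v,1.0)-o; return o+q*(h-o[2])/q[2]
def cloud(d):
    u,v=np.meshgrid(np.arange(640),np.arange(480)); z=d['z_map']
    p=np.stack([(u-d['cx'])/d['f']*z,-(v-d['cy'])/d['f']*z,-z,np.ones_like(z)],-1); return (p@d['extrinsics'].T)[...,:3]
E
python3 - <<'E'
from h import *
s=arm.observe(); print(s)
for n in ['scene','top','wrist']:
    d=grab(n,n+'0.png'); print(n,d['vfov'],d['cx'],d['cy'],d['extrinsics'].round(3).tolist(),[k for k in d])
print(R.from_rotvec(s['ee_rot']).as_matrix().round(3))
E
```

```text
{'clock': 0.0, 'joints': array([-1.31356945,  0.4352203 ,  0.02497911,  1.57406336, -0.01159226,
        1.13400156, -0.07510878]), 'dq': array([ 1.66723530e-03,  1.22357296e-03,  5.51546189e-04, -1.07319530e-05,
        2.06602683e-04,  9.23436579e-04, -1.84033580e-04]), 'joint_efforts': array([ 1.05096733e-03, -6.67829990e+01,  9.85040590e-01, -3.14458752e+01,
       -6.07070443e-02,  4.26604156e-02,  1.38441551e-04]), 'position': array([0.21995396, 0.58448837, 0.22595976]), 'ee_rot': array([-0.94110964,  1.35945348,  0.93945705]), 'force': array([ 0.23875831, -0.99720905, -0.15800072]), 'ft_torque': array([ 0.01081742, -0.00542066, -0.05479763]), 'width': 1.0002400522121258}
scene 47.78428428235016 326.3233491792445 233.0891916352836 [[0.772, 0.316, -0.551, 0.038], [-0.635, 0.418, -0.65, -0.636], [0.025, 0.852, 0.523, 0.584], [0.0, 0.0, 0.0, 1.0]] ['img', 'z_map', 'vfov', 'cx', 'cy', 'extrinsics', 'f']
top 52.799926725322926 322.72912170273554 234.5522498404762 [[-0.007, 0.991, -0.132, 0.431], [-1.0, -0.006, 0.011, -0.022], [0.011, 0.132, 0.991, 0.954], [0.0, 0.0, 0.0, 1.0]] ['img', 'z_map', 'vfov', 'cx', 'cy', 'extrinsics', 'f']
wrist 60.30276400920276 325.34057993603426 235.29338269043063 [[0.354, -0.901, -0.251, 0.15], [0.935, 0.34, 0.098, 0.61], [-0.003, -0.27, 0.963, 0.385], [0.0, 0.0, 0.0, 1.0]] ['img', 'z_map', 'vfov', 'cx', 'cy', 'extrinsics', 'f']
[[-0.    -0.936  0.352]
 [-0.001  0.352  0.936]
 [-1.    -0.    -0.002]]
```

View pics/scene0.png

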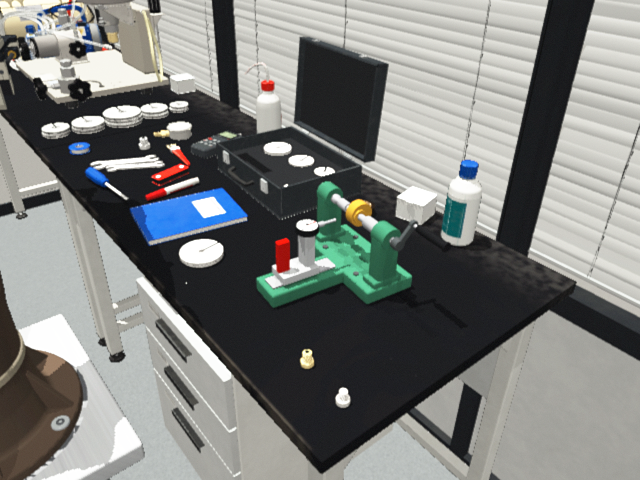

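View pics/top0.png

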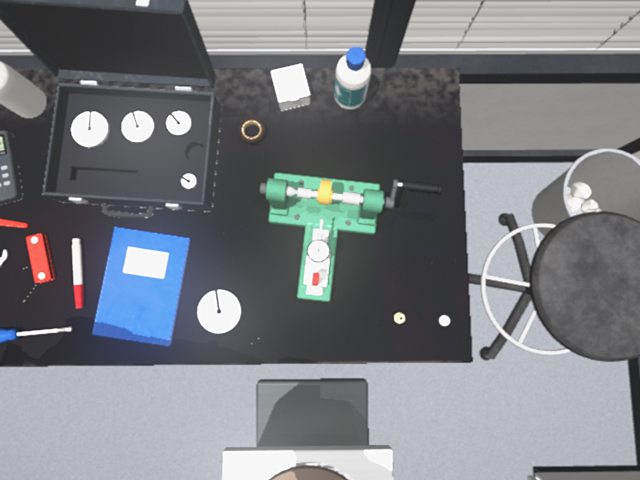

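The scene and top views show the green centres with the red post near (316,279) in the top view, the eccentric at (325,191) and the crank handle at about (420,188). Measuring these now.

Run:
```python
from h import *
d=grab('top'); C=cloud(d); hsv=cv2.cvtColor(d['img'],cv2.COLOR_BGR2HSV)
box=np.zeros((480,640),bool); box[150:310,240:460]=1
H,S,V=hsv[...,0],hsv[...,1],hsv[...,2]
def rep(n,m):
    P=C[m&box&(d['z_map']>0)]; print(n,len(P),np.median(P,0).round(4),P.min(0).round(4),P.max(0).round(4)); return P
red=((H<6)|(H>174))&(S>150)&(V>80)
P=rep('red',red); rep('redtop',red&(C[...,2]>.098))
green=(H>60)&(H<95)&(S>100)
g=rep('green',green)
bed=green&(C[...,2]>.018)&(C[...,2]<.034); rep('bed',bed)
pil=green&(C[...,2]>.125)
n,l,st,ce=cv2.connectedComponentsWithStats((pil&box).astype(np.uint8))
for i in range(1,n):
    if st[i][4]>20: rep('pil',l==i)
rep('brass',(H>14)&(H<30)&(S>130)&(C[...,2]>.1))
hd=(C[...,2]>.06)&(V<90)&~green; hd[:,:395]=0; P=rep('handle',hd)
# handle axis fit
vx=cv2.fitLine(P[:,:2].astype(np.float32),cv2.DIST_HUBER,0,.01,.01).ravel(); print(vx)
# bed direction: minAreaRect of arm part
cn=cv2.minAreaRect(C[bed&(C[...,0]<.5)&box][:,:2].astype(np.float32)); print(cn)
cv2.imwrite('pics/topc.png',cv2.resize(d['img'][150:310,240:460],None,fx=3.6,fy=3.6,interpolation=cv2.INTER_CUBIC))
e=grab('scene'); cv2.imwrite('pics/scec.png',cv2.resize(e['img'][170:310,250:430],None,fx=4,fy=4,interpolation=cv2.INTER_CUBIC))
```

```text
red 35 [ 0.4669 -0.0193  0.1048] [ 0.4565 -0.0212  0.1024] [ 0.4757 -0.0141  0.1084]
redtop 35 [ 0.4669 -0.0193  0.1048] [ 0.4565 -0.0212  0.1024] [ 0.4757 -0.0141  0.1084]
green 618 [ 0.6066 -0.0841  0.0285] [ 0.4303 -0.1426  0.0209] [0.6775 0.0718 0.1378]
bed 332 [ 0.6117 -0.0347  0.0258] [ 0.4303 -0.1426  0.0209] [0.6775 0.0718 0.0339]
pil 66 [0.6197 0.0576 0.1334] [0.6129 0.042  0.1302] [0.6348 0.0647 0.1371]
pil 156 [ 0.6004 -0.121   0.1339] [ 0.5866 -0.1346  0.1276] [ 0.6125 -0.1033  0.1375]
brass 89 [ 0.603  -0.0376  0.1267] [ 0.5969 -0.0466  0.1167] [ 0.6371 -0.0237  0.1342]
handle 313 [ 0.6191 -0.2007  0.1502] [ 0.6084 -0.2319  0.1428] [ 0.6327 -0.1554  0.1546]
[ 0.1268071   0.9919274   0.6181499  -0.20694159]
((0.46628373861312866, -0.016569949686527252), (0.05758250877261162, 0.07040990144014359), 85.07347869873047)
```

```bash
ls pics
```

```text
scec.png
scene0.png
top0.png
topc.png
wrist0.png
```

View pics/topc.png

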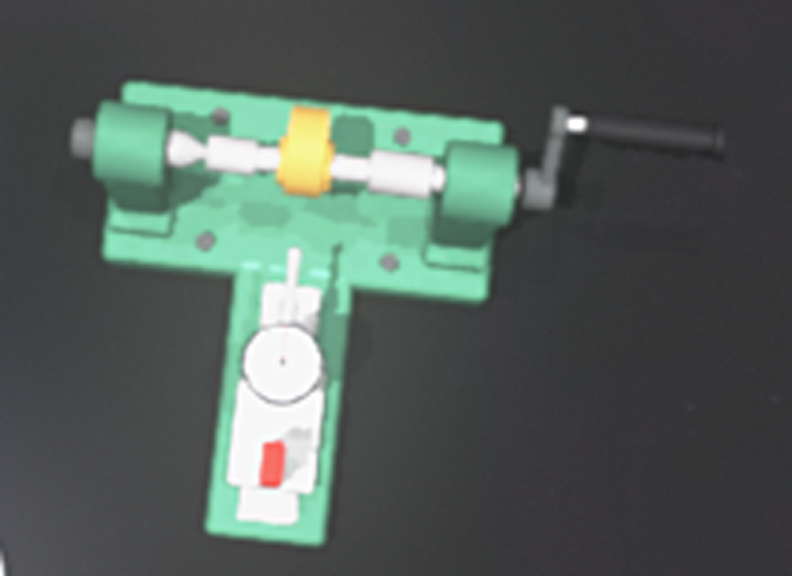

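View pics/scec.png

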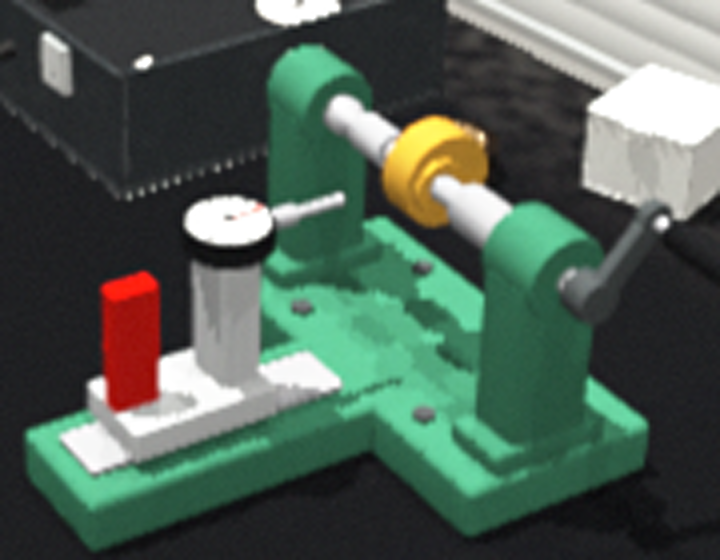

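The top crop shows the bed's far edge from (125,82) to (502,124), the arm end from (207,530) to (325,545), the handle from (590,128) to (720,140) and the red post top at (272,463). The scene crop shows the crank up and away at about 45°. The needle sits at the red mark. I'll fix the frame from the bed corners.

Run:
```python
from h import *
d=grab('top')
c=lambda x,y,h: plane(d,240+(x+.5)/3.6-.5,150+(y+.5)/3.6-.5,h)
P={'FL':c(125,82,.026),'FR':c(502,124,.026),'NL':c(104,258,.026),'NR':c(488,300,.026),'aL':c(207,530,.026),'aR':c(325,545,.026)}
for k,v in P.items(): print(k,v.round(4))
w=np.array([[55,105],[55,-105],[-185,32],[-185,-32]])/1e3
q=np.array([P[k][:2] for k in ['FL','FR','aL','aR']])
wm,qm=w.mean(0),q.mean(0); a,b=w-wm,q-qm
psi=np.arctan2((a[:,0]*b[:,1]-a[:,1]*b[:,0]).sum(),(a*b).sum()); M=np.array([[np.cos(psi),-np.sin(psi)],[np.sin(psi),np.cos(psi)]])
o=qm-M@wm; print('psi',np.degrees(psi),'o',o,'res mm',((q-o-(M@w.T).T)*1e3).round(1).tolist())
inv=lambda p:(M.T@(np.array(p)[:2]-o))*1e3
print('post',inv(c(272,463,.105)),'dial',inv(c(283,362,.124)))
for y in(-132,-194): print('hexp',o+M@np.array([.028,y/1e3]))
print('handle0',inv(c(590,128,.143)),inv(c(718,140,.143)),'depth pts',inv([.6191,-.2007]))
np.savez('f.npz',o=o,psi=psi)
```

```text
FL [0.678  0.0617 0.026 ]
FR [ 0.6535 -0.1442  0.026 ]
NL [0.5807 0.0724 0.026 ]
NR [ 0.5566 -0.1344  0.026 ]
aL [0.4347 0.017  0.026 ]
aR [ 0.4264 -0.0454  0.026 ]
psi -6.647382878890552 o [ 0.61275304 -0.03524716] res mm [[-1.5, -1.0], [-1.7, 1.7], [2.0, -1.0], [1.1, 0.3]]
post [-147.27011881    0.24924437] dial [-99.53576499   0.15977789]
hexp [ 0.62528467 -0.16960102]
hexp [ 0.61810763 -0.23118421]
handle0 [  26.1923978 -133.4319506] [  27.14649242 -194.79201615] depth pts [  25.45688599 -163.60584401]
```

Post and dial land within 0.5 mm of their nominal positions, so the frame is good: yaw -6.65°, crank q about 0.73. Next I move behind the post with the gripper shut and aligned to the bench.

Emit:
move_arm(steps="0 -0.4063 -0.4866 -0.2435 255;0 -0.4063 -0.4866 -0.2435 255;0 -0.4063 -0.4866 -0.2435 255;0 -0.4063 -0.4866 -0.2435 255;0 -0.4063 -0.4866 -0.2435 255;0 -0.4063 -0.4866 -0.2435 255;0 -0.4063 -0.4866 -0.2435 255;0 -0.4063 -0.4866 -0.2435 255;0 -0.4063 -0.4866 -0.2435 255;0 -0.4063 -0.4866 -0.2435 255", squeeze=10)

```text
clock: 1.13
position: [0.3576, 0.1896, 0.227]
ee_rot: [-1.123, 1.261, 1.123]
force: [1.4, -0.3, 0.4]
width: 0.325
```

```bash
cat >> h.py <<'E'
import os
if os.path.exists('f.npz'):
    F=np.load('f.npz'); o=F['o']; psi=float(F['psi']); M=np.array([[np.cos(psi),-np.sin(psi)],[np.sin(psi),np.cos(psi)]])
    inv=lambda p:(M.T@(np.array(p)[:2]-o))*1e3
def st(target=None):
    s=arm.observe(); T=R.from_rotvec(s['ee_rot']).as_matrix()
    print('t',round(s['clock'],2),'bench mm',inv(s['position']).round(2),'z',(s['position'][2]*1e3).round(2),'jaw deg',np.degrees(np.arctan2(T[1,2],T[0,2])).round(2),'tilt',T[2,0].round(4),'F bench',(M.T@s['force'][:2]).round(2),s['force'][2].round(2),'w',round(s['width'],3))
    if target is not None:
        t=np.r_[o+M@(np.array(target[:2])/1e3),target[2]/1e3]; print('shift tool',(T.T@(t-s['position'])).round(4),'turn to align',round(np.arctan2(T[1,2],T[0,2])-(np.pi/2+psi),4))
E
python3 -c "
from h import *
st([-185,0,226])"
```

```text
t 1.13 bench mm [-279.48  193.84] z 226.97 jaw deg 83.34 tilt -1.0 F bench [ 1.42 -0.17] 0.41 w 0.325
shift tool [ 0.0009 -0.0945 -0.1938] turn to align -0.0002
```

Emit:
move_arm(steps="0 -0.094 -0.194 0 255;0 -0.094 -0.194 0 255;0 -0.094 -0.194 0 255;0 -0.094 -0.194 0 255;0 -0.094 -0.194 0 255;0 -0.094 -0.194 0 255;0 -0.094 -0.194 0 255;0 -0.094 -0.194 0 255")

```text
clock: 1.8
position: [0.4281, -0.0119, 0.2267]
ee_rot: [-1.122, 1.263, 1.122]
force: [0.2, 1.0, -0.6]
width: 0.009
```

```bash
python3 -c "
from h import *
st([-190,0,80])"
```

```text
t 1.8 bench mm [-186.13    1.81] z 226.66 jaw deg 83.26 tilt -1.0 F bench [0.11 1.  ] -0.62 w 0.009
shift tool [ 0.1467  0.0038 -0.0019] turn to align -0.0017
```

Emit:
move_arm(steps="0.04 0.002 -0.001 0 255;0.08 0.004 -0.002 0 255;0.12 0.004 -0.002 0 255;0.147 0.004 -0.002 0 255;0.147 0.004 -0.002 0 255;0.147 0.004 -0.002 0 255")

```text
clock: 2.3
position: [0.4228, -0.0123, 0.0793]
ee_rot: [-1.123, 1.264, 1.127]
force: [0.3, -0.0, 0.3]
width: 0.005
```

```bash
python3 -c "
from h import *
st([-168,0,80])
d=grab('scene'); cv2.imwrite('pics/s1.png',cv2.resize(d['img'][150:310,230:430],None,fx=4,fy=3.7,interpolation=cv2.INTER_CUBIC))
d=grab('wrist','w1.png')"
```

```text
t 2.3 bench mm [-191.3     0.82] z 79.29 jaw deg 83.44 tilt -1.0 F bench [ 0.26 -0.01] 0.29 w 0.005
shift tool [-0.0008 -0.0233 -0.0009] turn to align 0.0016
```

View pics/s1.png

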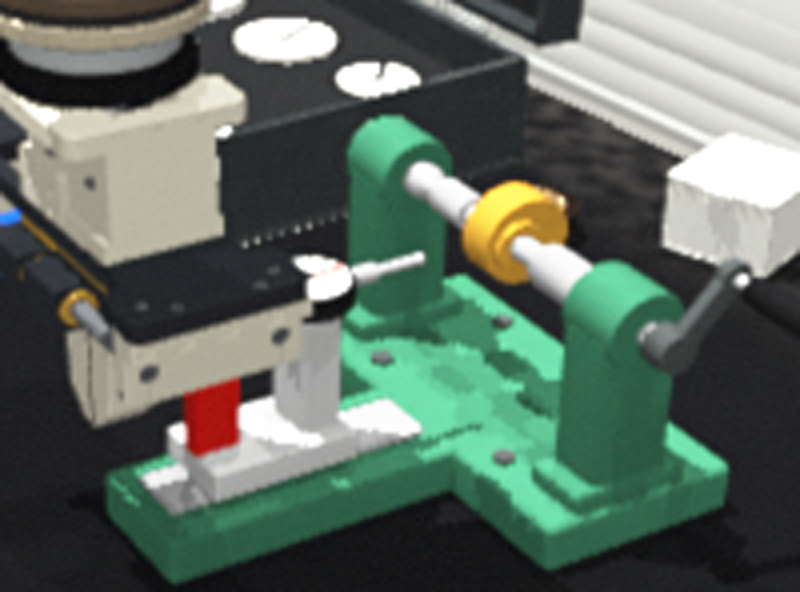

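View pics/w1.png

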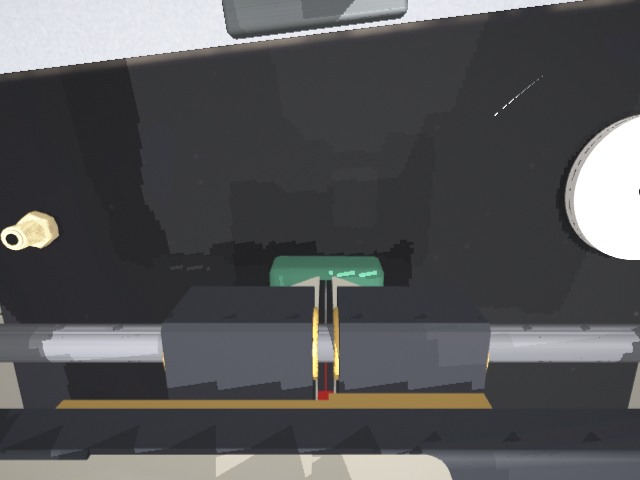

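Scene view: the shut fingers stand behind the red post with clear space, and the tip is about 70 px short of the eccentric. I'll estimate the eccentric's phase by fitting a 22 mm circle to its brass points.

```bash
cat >> h.py <<'E'
from scipy.optimize import least_squares
def bframe(C): 
    B=np.empty_like(C); B[...,:2]=((C[...,:2]-o)@M)*1e3; B[...,2]=C[...,2]*1e3; return B
def ecc():
    for n in ['scene','top']:
        d=grab(n); B=bframe(cloud(d)); hsv=cv2.cvtColor(d['img'],cv2.COLOR_BGR2HSV)
        m=(hsv[...,0]>14)&(hsv[...,0]<30)&(hsv[...,1]>110)&(abs(B[...,1])<14)&(abs(B[...,0])<40)&(B[...,2]>75)
        P=B[m]; r=np.hypot(P[:,0],P[:,2]-115); P=P[abs(P[:,1])<7]
        f=least_squares(lambda c:np.hypot(P[:,0]-c[0],P[:,2]-c[1])-22,[0,115],loss='soft_l1')
        print(n,len(P),'centre',f.x.round(1),'rms',np.sqrt(np.mean((np.hypot(P[:,0]-f.x[0],P[:,2]-f.x[1])-22)**2)).round(2), 'disc y',P[:,1].min().round(1),P[:,1].max().round(1))
E
python3 -c "
from h import *
ecc()"
```

```text
scene 168 centre [  7.7 114.9] rms 2.27 disc y -7.0 6.9
top 84 centre [  6.2 114.6] rms 0.86 disc y -7.0 6.9
```

Both views put the eccentric's centre at about +6 mm in x, near its low point. Contact is expected at about 26 mm of travel and 3 mm of press at about 29 mm. Closing on the post gently.

Emit:
move_arm(steps="0 -0.006 -0.001 0 255;0 -0.012 -0.001 0 255;0 -0.016 -0.001 0 255;0 -0.020 -0.001 0 255;0 -0.023 -0.001 0 255;0 -0.026 -0.001 0 255;0 -0.029 -0.001 0 255;0 -0.032 -0.001 0 255;0 -0.032 -0.001 0 255")

```text
clock: 3.25
position: [0.4559, -0.0184, 0.0795]
ee_rot: [-1.123, 1.262, 1.123]
force: [-2.0, 1.1, -1.0]
width: 0.002
```

```bash
cat >> h.py <<'E'
def post():
    for n in ['top','scene']:
        d=grab(n); B=bframe(cloud(d)); hsv=cv2.cvtColor(d['img'],cv2.COLOR_BGR2HSV)
        H,S=hsv[...,0],hsv[...,1]
        m=((H<6)|(H>174))&(S>150)&(abs(B[...,1])<12)&(B[...,0]>-175)&(B[...,0]<-90)&(B[...,2]<110)&(B[...,2]>48); P=B[m]
        print(n,'red n',len(P),*( [np.percentile(P,[2,50,98],axis=0).round(1).tolist()] if len(P) else []))
E
python3 -c "
from h import *
st()
post()"
```

```text
t 3.25 bench mm [-157.78   -1.38] z 79.5 jaw deg 83.33 tilt -1.0 F bench [-2.15  0.84] -0.95 w 0.002
top red n 0
scene red n 204 [[-146.9, -7.1, 50.2], [-137.9, -4.5, 65.7], [-125.1, 2.3, 81.8]]
```

The post is moving with about 2–4 N on the tool and has travelled about 10 mm. Pushing another 14 mm.

Emit:
move_arm(steps="0 -0.002 0 0 255;0 -0.004 0 0 255;0 -0.006 0 0 255;0 -0.008 0 0 255;0 -0.010 0 0 255;0 -0.012 0 0 255;0 -0.014 0 0 255;0 -0.014 0 0 255")

```text
clock: 4.02
position: [0.4701, -0.02, 0.0797]
ee_rot: [-1.123, 1.262, 1.123]
force: [-1.8, -0.8, -1.5]
width: 0.005
```

```bash
python3 -c "
from h import *
st()
post()
d=grab('scene'); cv2.imwrite('pics/s2.png',cv2.resize(d['img'][190:290,290:400],None,fx=6,fy=6,interpolation=cv2.INTER_CUBIC))
d=grab('top'); cv2.imwrite('pics/t2.png',cv2.resize(d['img'][150:310,240:460],None,fx=3.6,fy=3.6,interpolation=cv2.INTER_CUBIC))
"
```

```text
t 4.02 bench mm [-143.47   -1.37] z 79.66 jaw deg 83.33 tilt -1.0 F bench [-1.65 -0.99] -1.55 w 0.005
top red n 0
scene red n 204 [[-132.2, -7.6, 49.0], [-123.9, -4.5, 66.4], [-111.6, 4.3, 81.8]]
```

View pics/s2.png

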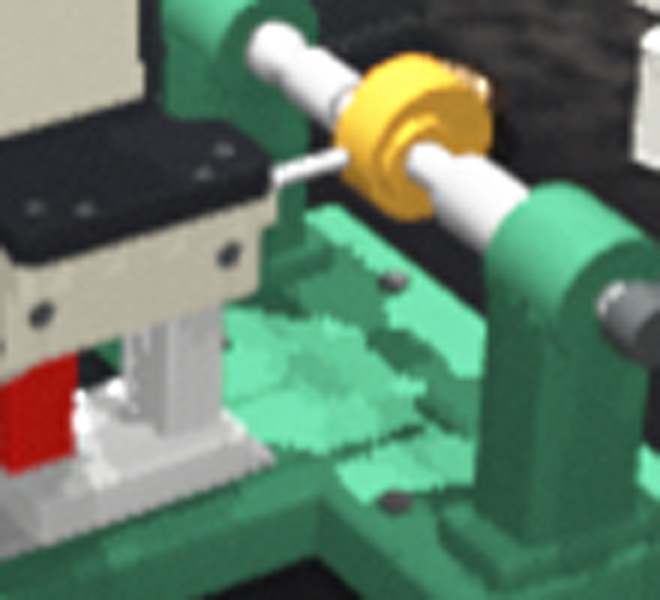

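View pics/t2.png

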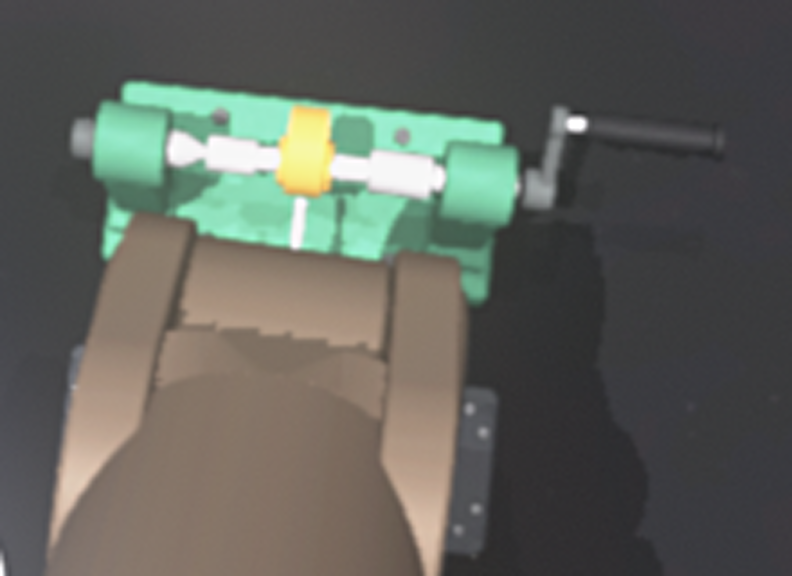

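The tip sits at the disc at scene crop (345,155), and the bed edges are unmoved. I'll back off and swing left so the dial can be seen.

Emit:
move_arm(steps="0 0.015 0 0 255;-0.02 0.03 0 0 255;-0.06 0.04 0 0 255;-0.10 0.04 0 0 255;-0.13 0.04 0.03 0 255;-0.13 0.04 0.07 0 255;-0.13 0.04 0.11 0 255;-0.13 0.04 0.15 0 255;-0.13 0.04 0.19 0 255;-0.13 0.04 0.20 0 255")

```text
clock: 5.05
position: [0.4541, 0.1912, 0.2106]
ee_rot: [-1.126, 1.253, 1.128]
force: [0.3, 1.1, 0.0]
width: 0.006
```

```bash
cat >> h.py <<'E'
def dial(k):
    a=grab('top'); b=grab('scene')
    for d,n in((a,'t'),(b,'s')):
        P=bframe(cloud(d)); m=((P[...,2]>117)&(P[...,2]<130)&(abs(P[...,1])<24)&(P[...,0]>-125)&(P[...,0]<-45)).astype(np.uint8)
        v,u=np.nonzero(m); print(n,'dial px',np.median(u),np.median(v),len(u))
        x,y=int(np.median(u)),int(np.median(v))
        c=d['img'][y-25:y+25,x-25:x+40]; cv2.imwrite(f'pics/dial{n}{k}.png',cv2.resize(c,None,fx=10,fy=10,interpolation=cv2.INTER_CUBIC))
    A=cv2.imread(f'pics/dialt{k}.png');Bb=cv2.imread(f'pics/dials{k}.png')
    cv2.imwrite(f'pics/dial{k}.png',cv2.resize(np.hstack([A,Bb]),(800,308)))
E
python3 -c "
from h import *
st()
dial(1);post()
grab('top','t3.png')
"
```

```text
t 5.05 bench mm [-183.82  206.57] z 210.6 jaw deg 83.73 tilt -1.0 F bench [0.2  1.17] 0.03 w 0.006
t dial px 320.0 236.0 429
s dial px 320.0 223.0 276
top red n 56 [[-132.6, -3.2, 101.7], [-123.8, 0.6, 104.7], [-113.3, 4.7, 106.8]]
scene red n 415 [[-132.3, -6.7, 50.6], [-124.1, -4.1, 81.5], [-111.2, 5.2, 105.8]]
```

View pics/dial1.png

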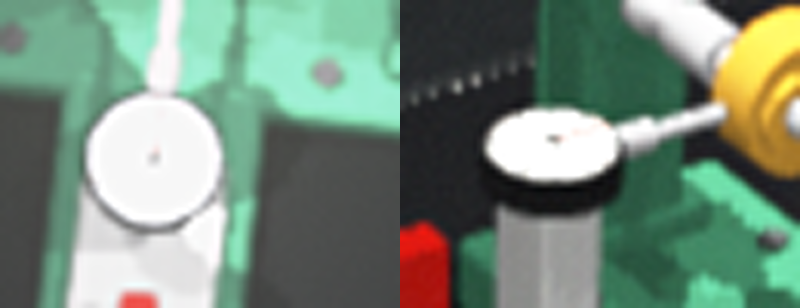

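View pics/t3.png

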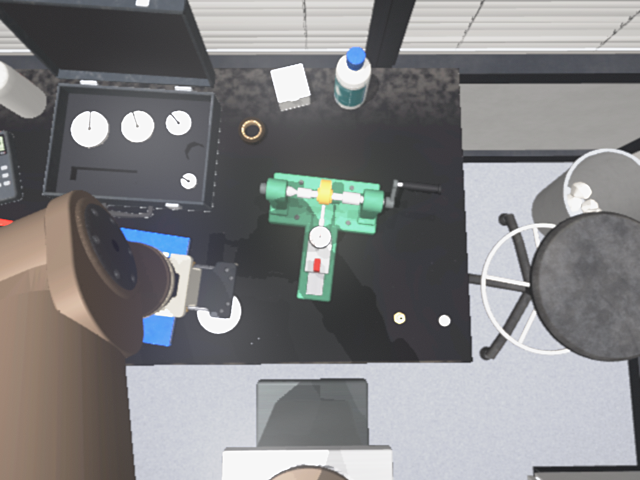

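Top view: the post is at -123.8, so travel is about 23.3 mm. The needle (scene crop, centre (555,138)) still points at the mark, so there is no press yet. Going back to the post for another ~5.7 mm.

```bash
python3 -c "
from h import *
st([-162,0,210]); st([-162,0,80])"
```

```text
t 5.3 bench mm [-183.24  197.63] z 210.0 jaw deg 83.25 tilt -1.0 F bench [-1.37 -0.79] -0.58 w 0.001
shift tool [-0.     -0.0216 -0.1976] turn to align -0.0018
t 5.3 bench mm [-183.24  197.63] z 210.0 jaw deg 83.25 tilt -1.0 F bench [-1.37 -0.79] -0.58 w 0.001
shift tool [ 0.13   -0.0215 -0.1976] turn to align -0.0018
```

Emit:
move_arm(steps="0 0 -0.04 0 255;0 0 -0.08 0 255;0 0 -0.12 0 255;0 0 -0.16 0 255;0 0 -0.198 0 255;0.03 0 -0.198 0 255;0.07 0 -0.198 0 255;0.10 -0.01 -0.198 0 255;0.13 -0.0215 -0.198 0 255;0.13 -0.0215 -0.198 0 255")

```text
clock: 6.13
position: [0.4502, -0.0178, 0.0758]
ee_rot: [-1.12, 1.269, 1.123]
force: [0.4, 0.4, -0.4]
width: 0.009
```

Emit:
move_arm(steps="0 -0.006 0 0 255;0 -0.011 0 0 255;0 -0.014 0 0 255;0 -0.016 0 0 255;0 -0.018 0 0 255;0 -0.020 0 0 255;0 -0.022 0 0 255;0 -0.0235 0 0 255;0 -0.0235 0 0 255;0 -0.0235 0 0 255")

```text
clock: 6.97
position: [0.4745, -0.0183, 0.0797]
ee_rot: [-1.123, 1.262, 1.124]
force: [-4.1, 1.5, 3.8]
width: 0.004
```

```bash
python3 -c "
from h import *
st();post()"
```

```text
t 6.97 bench mm [-139.3     0.79] z 79.67 jaw deg 83.34 tilt -1.0 F bench [-4.26  1.03] 3.85 w 0.004
top red n 0
scene red n 215 [[-128.2, -6.7, 49.5], [-119.3, -4.4, 66.7], [-107.4, 3.7, 83.3]]
```

Emit:
move_arm(steps="0 -0.0005 0 0 255;0 -0.001 0 0 255;0 -0.0015 0 0 255;0 -0.0015 0 0 255;0 -0.0015 0 0 255")

```text
clock: 7.48
position: [0.4763, -0.0185, 0.0797]
ee_rot: [-1.123, 1.262, 1.123]
force: [-4.7, 2.3, 1.8]
width: 0.009
```

```bash
python3 -c "
from h import *
st()"
```

```text
t 7.48 bench mm [-137.48    0.79] z 79.67 jaw deg 83.34 tilt -1.0 F bench [-4.92  1.7 ] 1.8 w 0.009
```

Emit:
move_arm(steps="0 0.015 0 0 255;-0.02 0.03 0 0 255;-0.06 0.03 0 0 255;-0.10 0.03 0 0 255;-0.11 0 0 0 255;-0.115 -0.04 0 0 255;-0.115 -0.08 0 0 255;-0.115 -0.115 0 0 255;-0.115 -0.132 0 0 255;-0.115 -0.132 0 0 255")

```text
clock: 8.32
position: [0.612, -0.0349, 0.1946]
ee_rot: [-1.126, 1.26, 1.119]
force: [-1.0, -0.1, 0.8]
width: 0.006
```

```bash
python3 -c "
from h import *
st()
d=grab('wrist','w4.png')
d=grab('scene'); cv2.imwrite('pics/s4.png',cv2.resize(d['img'][150:310,230:430],None,fx=4,fy=3.7,interpolation=cv2.INTER_CUBIC))
"
```

```text
t 8.32 bench mm [-0.82  0.29] z 194.57 jaw deg 83.32 tilt -1.0 F bench [-1.03 -0.23] 0.76 w 0.006
```

View pics/w4.png

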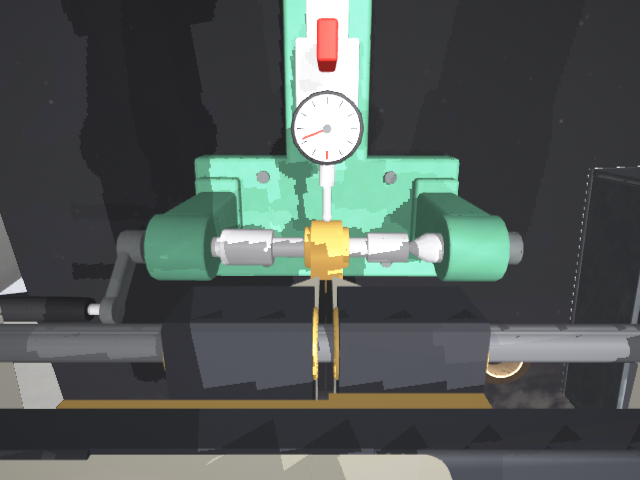

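View pics/s4.png

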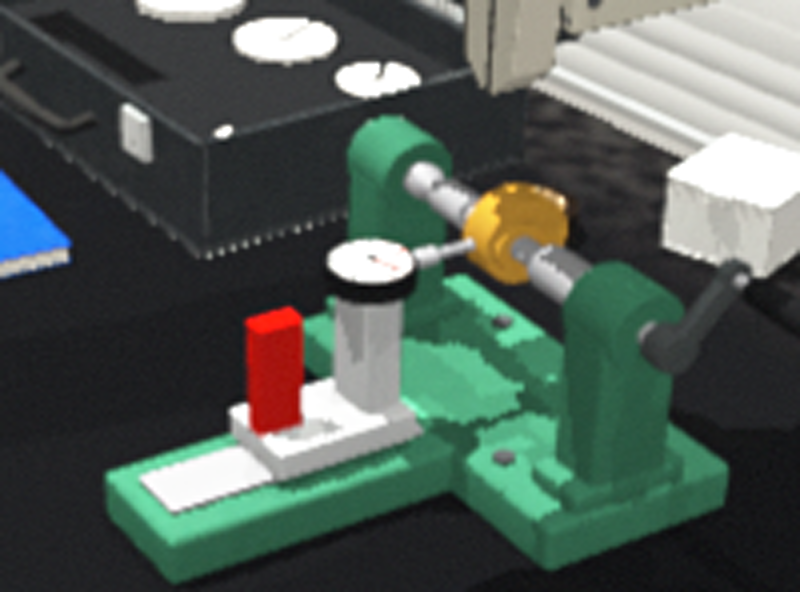

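The wrist view shows the dial sharply: centre (327,128), mark at the bottom (+x), needle tip near (303,139), which is clockwise from the mark. Measuring the angle.

```bash
cat >> h.py <<'E'
def needle(k):
    d=grab('wrist'); B=bframe(cloud(d)); img=d['img']; hsv=cv2.cvtColor(img,cv2.COLOR_BGR2HSV)
    # dial rim circle
    H,S,V=hsv[...,0],hsv[...,1],hsv[...,2]
    face=((B[...,2]>116)&(B[...,2]<132)&(abs(B[...,1])<26)&(B[...,0]>-105)&(B[...,0]<-40)).astype(np.uint8)
    n,l,s,c=cv2.connectedComponentsWithStats(face); i=1+np.argmax(s[1:,4]); 
    (u0,v0),r=cv2.minEnclosingCircle(np.argwhere(l==i)[:,::-1].astype(np.float32))
    uu,vv=np.meshgrid(np.arange(640),np.arange(480))
    red=((H<10)|(H>170))&(S>70)&(np.hypot(uu-u0,vv-v0)<r)
    # to plane coords in bench frame
    v,u=np.nonzero(red); P=np.array([inv(plane(d,a,b,.124)) for a,b in zip(u,v)]); c0=inv(plane(d,u0,v0,.124))
    # hub: dark/grey blob near centre
    print('dial centre px',u0.round(1),v0.round(1),'r',round(r,1),'bench',c0.round(1))
    D=P-c0; rr=np.hypot(*D.T); th=-np.degrees(np.arctan2(D[:,1],D[:,0]))%360  # clockwise from +x
    mk=(rr>12.5)
    for nm,m in (('mark r>12.5',mk),('needle 4<r<12.5',(rr>4)&(rr<12.5))):
        if m.any():
            z=np.exp(1j*np.radians(th[m])); print(nm,m.sum(),'mean ang',(np.degrees(np.angle(z.mean()))%360).round(1),'r',rr[m].min().round(1),rr[m].max().round(1))
    x,y=int(u0),int(v0); y0=max(0,y-45)
    cv2.imwrite(f'pics/n{k}.png',cv2.resize(img[y0:y+45,x-45:x+45],None,fx=6,fy=6,interpolation=cv2.INTER_CUBIC))
E
python3 -c "
from h import *
needle(1)"
```

```text
Traceback (most recent call last):
  File "h.py", line 63, in needle
    print('dial centre px',u0.round(1),v0.round(1),'r',round(r,1),'bench',c0.round(1))
                           ^^^^^^^^
AttributeError: 'float' object has no attribute 'round'
```

```bash
sed -i 's/u0.round(1),v0.round(1)/round(u0,1),round(v0,1)/' h.py
python3 -c "
from h import *
needle(1)"
```

```text
dial centre px 326.5 146.2 r 46.3 bench [-66.1   0.4]
mark r>12.5 2 mean ang 87.0 r 12.8 12.8
needle 4<r<12.5 55 mean ang 81.5 r 4.1 12.2
```

View pics/n1.png

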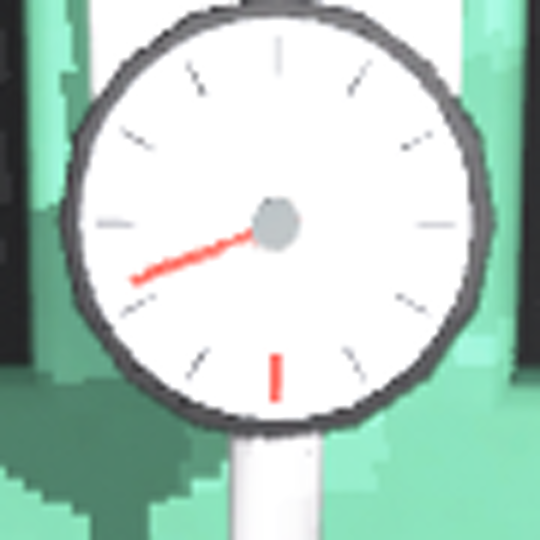

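The needle is 67–68° from the mark, which is about 4.5 mm of press and too much for "about 3". I'll fix the centre finding in the script, then pinch the post lightly and draw the slide back about 1.5 mm.

```bash
python3 - <<'E'
s=open('h.py').read()
a=s.index("    n,l,s,c=cv2.connected",s.index('def needle')); b=s.index("    uu,vv=",a)
s=s[:a]+"""    w=((V>170)&(S<60)&(face>0)).astype(np.uint8); w=cv2.morphologyEx(w,cv2.MORPH_CLOSE,np.ones((7,7)))
    w=cv2.morphologyEx(w,cv2.MORPH_OPEN,cv2.getStructuringElement(cv2.MORPH_ELLIPSE,(25,25)))
    cs=max(cv2.findContours(w,cv2.RETR_EXTERNAL,cv2.CHAIN_APPROX_NONE)[0],key=cv2.contourArea); (u0,v0),ax,_=cv2.fitEllipse(cs); r=max(ax)/2
    print('axes',ax)
"""+s[b:]
open('h.py','w').write(s)
E
python3 -c "
from h import *
needle(2)
d=grab('wrist'); B=bframe(cloud(d)); hsv=cv2.cvtColor(d['img'],cv2.COLOR_BGR2HSV); H,S=hsv[...,0],hsv[...,1]
m=((H<6)|(H>174))&(S>120)&(B[...,2]>101)&(B[...,2]<109)&(B[...,0]<-100); print(np.percentile(B[m],[3,50,97],axis=0).round(1))
st([-117,0.3,190])"
```

```text
axes (64.6567611694336, 68.86377716064453)
dial centre px 326.3 136.9 r 34.4 bench [-71.5   0.5]
mark r>12.5 14 mean ang 28.1 r 12.5 16.7
needle 4<r<12.5 33 mean ang 61.9 r 4.0 12.3
[[-127.3   -5.   103.9]
 [-117.2    0.6  105.5]
 [-107.     6.1  107. ]]
t 8.62 bench mm [-6.11  0.65] z 195.0 jaw deg 83.33 tilt -1.0 F bench [0.53 0.21] 0.48 w 0.009
shift tool [ 0.005   0.1109 -0.0004] turn to align -0.0004
```

Emit:
move_arm(steps="0 0.04 0 0 0;0 0.08 0 0 0;0 0.111 0 0 0;0 0.111 0 0 0;0.01 0.111 0 0 0;0.01 0.111 0 0 0;0.01 0.111 0 0 0;0.01 0.111 0 0 0")

```text
clock: 9.28
position: [0.4979, -0.0212, 0.1846]
ee_rot: [-1.123, 1.262, 1.123]
force: [-0.5, 0.3, -0.0]
width: 0.537
```

```bash
python3 -c "
from h import *
st([-117,0.5,76])"
```

```text
t 9.28 bench mm [-115.73    0.62] z 184.57 jaw deg 83.32 tilt -1.0 F bench [-0.49  0.27] -0.02 w 0.537
shift tool [ 1.086e-01  1.300e-03 -1.000e-04] turn to align -0.0005
```

Emit:
move_arm(steps="0.03 0.001 0 0 128;0.06 0.001 0 0 128;0.09 0.001 0 0 128;0.1085 0.001 0 0 128;0.1085 0.001 0 0 128;0.1085 0.001 0 0 128", squeeze=8)

```text
clock: 9.78
position: [0.4961, -0.0214, 0.0757]
ee_rot: [-1.122, 1.264, 1.124]
force: [0.1, -0.5, 0.8]
width: 0.5
```

Emit:
move_arm(steps="0 0 0 0 160;0 0 0 0 180;0 0 0 0 200;0 0 0 0 215;0 0 0 0 225;0 0 0 0 235;0 0 0 0 240;0 0 0 0 240;0 0 0 0 240", squeeze=8)

```text
clock: 10.53
position: [0.4965, -0.0207, 0.0767]
ee_rot: [-1.123, 1.261, 1.123]
force: [-0.7, 1.9, 6.5]
width: 0.135
```

```bash
python3 -c "
from h import *
st()"
```

```text
t 10.53 bench mm [-117.2     0.99] z 76.7 jaw deg 83.34 tilt -1.0 F bench [-0.96  1.79] 6.48 w 0.135
```

Gripped (12.4 mm opening, 1.8 N sideways). Drawing back 1.5 mm.

Emit:
move_arm(steps="0 0.0005 0 0 240;0 0.001 0 0 240;0 0.0015 0 0 240;0 0.0017 0 0 240;0 0.0017 0 0 240;0 0.0017 0 0 240")

```text
clock: 11.03
position: [0.4955, -0.0205, 0.0767]
ee_rot: [-1.124, 1.26, 1.122]
force: [3.9, 2.3, 5.5]
width: 0.125
```

```bash
python3 -c "
from h import *
st()"
```

```text
t 11.03 bench mm [-118.19    1.02] z 76.68 jaw deg 83.34 tilt -1.0 F bench [3.63 2.76] 5.53 w 0.125
```

Emit:
move_arm(steps="0 0.0004 0 0 240;0 0.0008 0 0 240;0 0.0008 0 0 240;0 0.0008 0 0 240")

```text
clock: 11.37
position: [0.4946, -0.0205, 0.0767]
ee_rot: [-1.124, 1.26, 1.122]
force: [4.0, 2.3, 6.3]
width: 0.129
```

```bash
python3 -c "
from h import *
st()"
```

```text
t 11.37 bench mm [-119.02    0.98] z 76.71 jaw deg 83.34 tilt -1.0 F bench [3.74 2.7 ] 6.26 w 0.129
```

Drawn back 1.8 mm by tool measure. Releasing, rising, and going to the viewing pose.

Emit:
move_arm(steps="0 0 0 0 200;0 0 0 0 150;0 0 0 0 128;0 0 0 0 128;-0.03 0 0 0 128;-0.07 0 0 0 128;-0.11 0 0 0 128;-0.118 -0.04 0 0 128;-0.118 -0.08 0 0 128;-0.118 -0.112 0 0 128")

```text
clock: 12.2
position: [0.6075, -0.0334, 0.196]
ee_rot: [-1.125, 1.258, 1.122]
force: [0.0, 0.5, -0.5]
width: 0.495
```

Emit:
move_arm(steps="0 0 0 0 200;0 0 0 0 255;0 0 0 0 255;0 0 0 0 255")

```text
clock: 12.53
position: [0.6035, -0.0337, 0.1939]
ee_rot: [-1.122, 1.263, 1.124]
force: [0.2, -0.5, 0.3]
width: 0.26
```

```bash
python3 -c "
from h import *
st()
needle(3)"
```

```text
t 12.53 bench mm [-9.33  0.43] z 193.86 jaw deg 83.31 tilt -1.0 F bench [ 0.27 -0.52] 0.31 w 0.26
axes (64.12568664550781, 70.3248519897461)
dial centre px 326.3 139.7 r 35.2 bench [-73.6   0.5]
mark r>12.5 17 mean ang 21.2 r 12.8 16.8
needle 4<r<12.5 33 mean ang 36.5 r 4.1 12.5
```

View pics/n3.png

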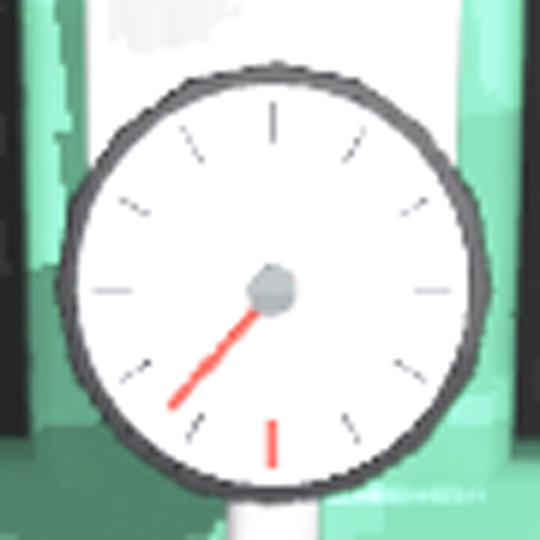

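The needle is now at 40° (hub (272,290), tip (172,407)), which is about 2.7 mm of press. On to the crank: turning the jaws across the handle and moving above it.

Emit:
move_arm(steps="-0.01 -0.01 -0.02 0.12 255;-0.01 -0.02 -0.04 0.24 255;-0.01 -0.037 -0.06 0.36 200;-0.01 -0.037 -0.09 0.48 128;-0.01 -0.037 -0.12 0.60 128;-0.01 -0.037 -0.15 0.72 128;-0.01 -0.037 -0.17 0.84 128;-0.01 -0.037 -0.17 0.96 128;-0.01 -0.037 -0.17 1.08 128;-0.01 -0.037 -0.17 1.20 128")

```text
clock: 13.42
position: [0.621, -0.2071, 0.2045]
ee_rot: [-0.193, 1.562, 0.195]
force: [0.5, 0.2, 0.4]
width: 0.496
```

```bash
python3 -c "
from h import *
st(); print(arm.observe()['joints'].round(2))"
```

```text
t 13.42 bench mm [  28.08 -169.7 ] z 204.49 jaw deg 14.16 tilt -1.0 F bench [0.49 0.23] 0.41 w 0.496
[-0.24  0.59  0.77  1.57 -0.44  1.17  0.87]
```

Emit:
move_arm(steps="0 0 0 0.12 128;0 0 0 0.24 128;0 0 0 0.36 128;0 0 0 0.367 128;0 0 0 0.367 128")

```text
clock: 13.83
position: [0.6215, -0.2064, 0.2042]
ee_rot: [0.086, 1.569, -0.086]
force: [-0.4, 0.1, 0.0]
width: 0.499
```

Run:
```python
from h import *
s=arm.observe(); T=R.from_rotvec(s['ee_rot']).as_matrix(); print('jaw',np.degrees(np.arctan2(T[1,2],T[0,2])))
st([28,-170,128])
for n in ['top','wrist','scene']:
    d=grab(n,f'{n}5.png'); B=bframe(cloud(d)); V=d['img'].max(2)
    m=(V<90)&(B[...,1]<-136)&(B[...,1]>-196)&(abs(B[...,0])<60)&(B[...,2]>60)&(B[...,2]<170)
    P=B[m]
    if len(P)>20: print(n,len(P),np.percentile(P,[3,50,97],axis=0).round(1).tolist())
```

```text
jaw -6.276912224958207
t 13.83 bench mm [  28.45 -168.98] z 204.23 jaw deg -6.28 tilt -1.0 F bench [-0.45  0.  ] 0.01 w 0.499
shift tool [ 0.0762 -0.001  -0.0004] turn to align -1.5643
wrist 2654 [[18.6, -194.0, 147.2], [25.2, -165.2, 151.2], [31.5, -137.8, 153.2]]
scene 318 [[20.2, -195.5, 140.3], [23.6, -170.8, 149.1], [32.3, -137.7, 153.0]]
```

View pics/wrist5.png

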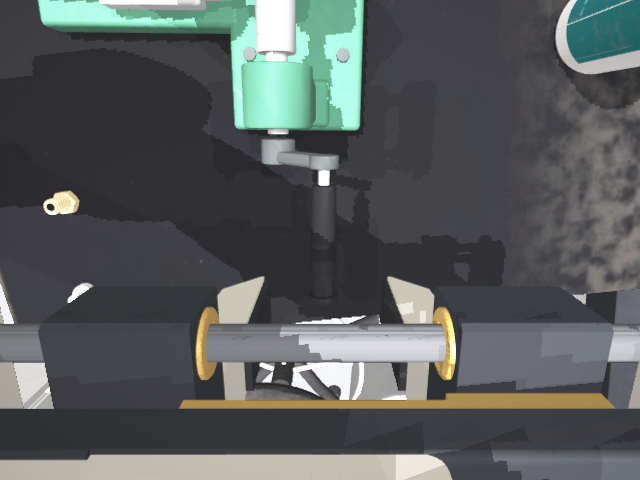

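View pics/scene5.png

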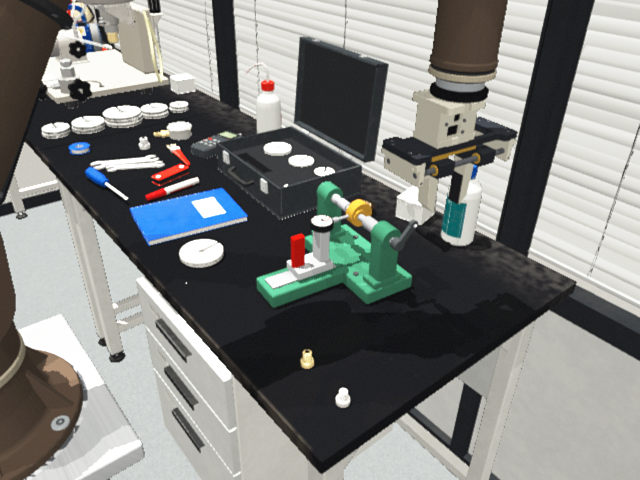

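The wrist view shows the handle between the open fingers, centred at x = 25.2 and z ≈ 145.5 in the bench frame. That gives radius 39.6 mm (nominal 40) and q ≈ 0.69. Descending and pinching softly.

Emit:
move_arm(steps="0.025 -0.001 -0.003 0 128;0.05 -0.001 -0.003 0 128;0.070 -0.001 -0.003 0 128;0.0777 -0.001 -0.003 0 128;0.0777 -0.001 -0.003 0 128;0.0777 -0.001 -0.003 0 150;0.0777 -0.001 -0.003 0 180;0.0777 -0.001 -0.003 0 200;0.0777 -0.001 -0.003 0 215;0.0777 -0.001 -0.003 0 215", squeeze=8)

```text
clock: 14.82
position: [0.6192, -0.2076, 0.1273]
ee_rot: [0.088, 1.568, -0.088]
force: [-0.4, 0.3, -0.2]
width: 0.189
```

Emit:
move_arm(steps="0 0 0 0 225;0 0 0 0 235;0 0 0 0 235;0 0 0 0 235;0 0 0 0 235")

```text
clock: 15.23
position: [0.6195, -0.2076, 0.127]
ee_rot: [0.088, 1.568, -0.088]
force: [3.2, -0.9, 3.1]
width: 0.146
```

```bash
python3 -c "
from h import *
st()
d=grab('scene'); cv2.imwrite('pics/s6.png',cv2.resize(d['img'][130:310,250:530],None,fx=2.8,fy=2.8,interpolation=cv2.INTER_CUBIC))"
```

```text
t 15.23 bench mm [  26.65 -170.43] z 126.98 jaw deg -6.44 tilt -1.0 F bench [ 3.24 -0.53] 3.13 w 0.146
```

View pics/s6.png

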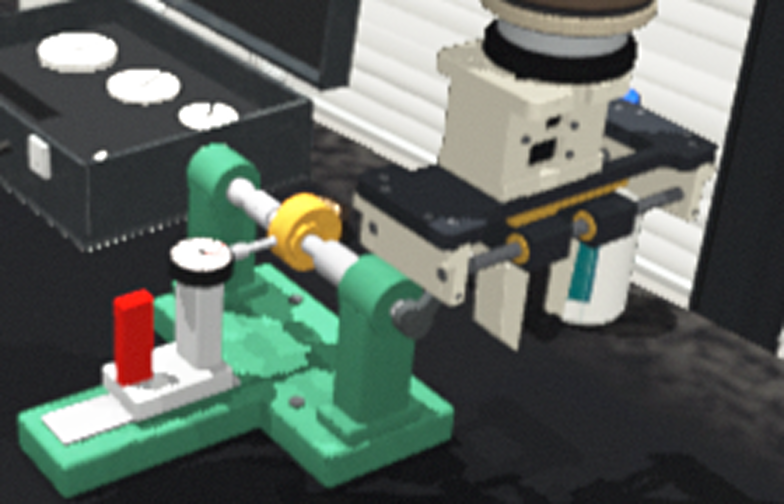

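Gripped at 13.4 mm. Computing arc offsets (tool x = down, tool z = bench +x) in chunks, going over the top towards the robot.

```bash
cat >> h.py <<'E'
def arc(q0,q1,n):
    for q in np.linspace(q0,q1,n+1)[1:]:
        print(f'{-.040*(np.cos(q)-np.cos(q0)):.4f} 0 {.040*(np.sin(q)-np.sin(q0)):.4f} 0 235;',end='')
    print()
E
python3 -c "
from h import *
arc(.74,.0,9)"
```

```text
-0.0021 0 -0.0025 0 235;-0.0040 0 -0.0052 0 235;-0.0057 0 -0.0080 0 235;-0.0071 0 -0.0110 0 235;-0.0083 0 -0.0141 0 235;-0.0093 0 -0.0172 0 235;-0.0099 0 -0.0204 0 235;-0.0103 0 -0.0237 0 235;-0.0105 0 -0.0270 0 235;
```

Emit:
move_arm(steps="-0.0021 0 -0.0025 0 235;-0.0040 0 -0.0052 0 235;-0.0057 0 -0.0080 0 235;-0.0071 0 -0.0110 0 235;-0.0083 0 -0.0141 0 235;-0.0093 0 -0.0172 0 235;-0.0099 0 -0.0204 0 235;-0.0103 0 -0.0237 0 235;-0.0105 0 -0.0270 0 235", squeeze=10)

```text
clock: 16.03
position: [0.5915, -0.2042, 0.137]
ee_rot: [0.089, 1.569, -0.088]
force: [3.1, -0.4, 2.9]
width: 0.146
```

```bash
python3 -c "
from h import *
st(); arc(0,-.8,10)"
```

```text
t 16.03 bench mm [  -1.56 -170.33] z 137.05 jaw deg -6.45 tilt -1.0 F bench [ 3.08 -0.03] 2.9 w 0.146
0.0001 0 -0.0032 0 235;0.0005 0 -0.0064 0 235;0.0011 0 -0.0095 0 235;0.0020 0 -0.0126 0 235;0.0032 0 -0.0156 0 235;0.0045 0 -0.0185 0 235;0.0061 0 -0.0212 0 235;0.0079 0 -0.0239 0 235;0.0099 0 -0.0264 0 235;0.0121 0 -0.0287 0 235;
```

Emit:
move_arm(steps="0.0001 0 -0.0032 0 235;0.0005 0 -0.0064 0 235;0.0011 0 -0.0095 0 235;0.0020 0 -0.0126 0 235;0.0032 0 -0.0156 0 235;0.0045 0 -0.0185 0 235;0.0061 0 -0.0212 0 235;0.0079 0 -0.0239 0 235;0.0099 0 -0.0264 0 235;0.0121 0 -0.0287 0 235")

```text
clock: 16.87
position: [0.5637, -0.201, 0.1247]
ee_rot: [0.088, 1.568, -0.088]
force: [5.5, -0.1, -2.2]
width: 0.143
```

```bash
python3 -c "
from h import *
st(); arc(-.8,-1.5,9)
d=grab('scene'); cv2.imwrite('pics/s7.png',cv2.resize(d['img'][130:310,250:530],None,fx=2.8,fy=2.8,interpolation=cv2.INTER_CUBIC))"
```

```text
t 16.87 bench mm [ -29.53 -170.28] z 124.7 jaw deg -6.43 tilt -1.0 F bench [5.44 0.54] -2.16 w 0.143
0.0023 0 -0.0021 0 235;0.0048 0 -0.0040 0 235;0.0074 0 -0.0057 0 235;0.0101 0 -0.0072 0 235;0.0130 0 -0.0084 0 235;0.0159 0 -0.0095 0 235;0.0189 0 -0.0103 0 235;0.0219 0 -0.0109 0 235;0.0250 0 -0.0112 0 235;
```

View pics/s7.png

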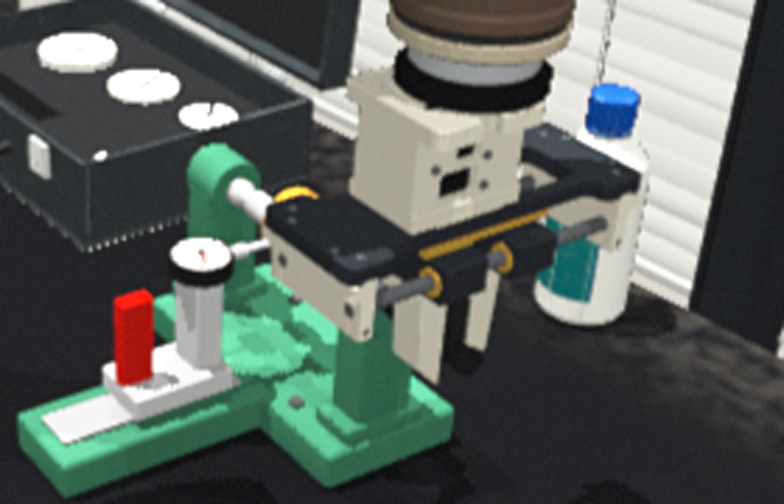

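Still gripped with the needle swinging. The 5.4 N reaction in x suggests my arc sits about 1 mm too far towards -x, so I'm easing that in the next chunk.

Emit:
move_arm(steps="0.0023 0 -0.0018 0 235;0.0048 0 -0.0034 0 235;0.0074 0 -0.0048 0 235;0.0101 0 -0.0060 0 235;0.0130 0 -0.0070 0 235;0.0159 0 -0.0080 0 235")

```text
clock: 17.42
position: [0.5548, -0.1999, 0.1086]
ee_rot: [0.089, 1.57, -0.088]
force: [0.9, 4.0, 3.5]
width: 0.142
```

```bash
python3 -c "
from h import *
st(); arc(-1.267,-1.9,8)"
```

```text
t 17.42 bench mm [ -38.52 -170.29] z 108.57 jaw deg -6.45 tilt -1.0 F bench [0.46 4.04] 3.49 w 0.142
0.0031 0 -0.0008 0 235;0.0062 0 -0.0014 0 235;0.0093 0 -0.0017 0 235;0.0125 0 -0.0018 0 235;0.0156 0 -0.0017 0 235;0.0188 0 -0.0012 0 235;0.0219 0 -0.0006 0 235;0.0249 0 0.0003 0 235;
```

q is about -1.26 here, a steep part of the swing and good for phase. Releasing and viewing the dial with the wrist camera; this yaw needs no turn.

Emit:
move_arm(steps="0 0 0 0 200;0 0 0 0 160;0 0 0 0 128;0 0 0 0 128;0 0 0 0 128;-0.03 0 0 0 128;-0.07 0.01 -0.005 0 128;-0.087 0.045 -0.02 0 128;-0.087 0.080 -0.035 0 128;-0.087 0.090 -0.035 0 128")

```text
clock: 18.25
position: [0.5299, -0.1017, 0.1964]
ee_rot: [0.088, 1.57, -0.082]
force: [-0.6, 0.6, -1.1]
width: 0.496
```

Emit:
move_arm(steps="0 0 0 0 128;0 0 0 0 128;0 0 0 0 128")

```text
clock: 18.5
position: [0.5309, -0.108, 0.1961]
ee_rot: [0.088, 1.569, -0.09]
force: [0.6, -0.5, -0.2]
width: 0.499
```

```bash
python3 -c "
from h import *
st()
needle(4)
d=grab('wrist','w7.png')"
```

```text
t 18.5 bench mm [-72.91 -81.79] z 196.06 jaw deg -6.5 tilt -1.0 F bench [ 0.67 -0.45] -0.18 w 0.499
axes (66.03236389160156, 69.88079833984375)
dial centre px 329.6 99.5 r 34.9 bench [-72.8   0.5]
mark r>12.5 30 mean ang 18.7 r 12.7 16.2
needle 4<r<12.5 42 mean ang 151.0 r 4.2 12.5
```

View pics/n4.png

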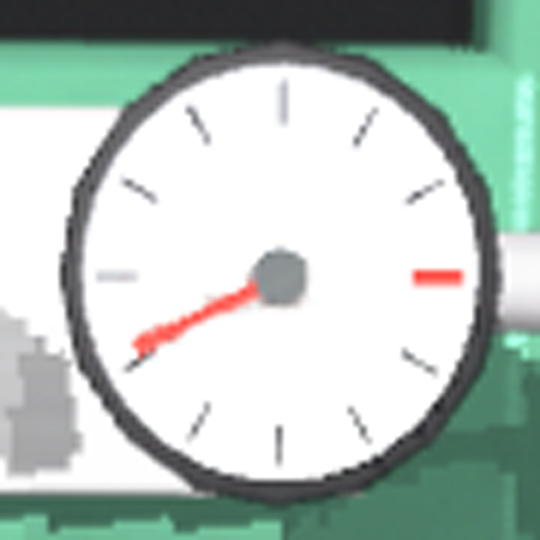

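View pics/w7.png

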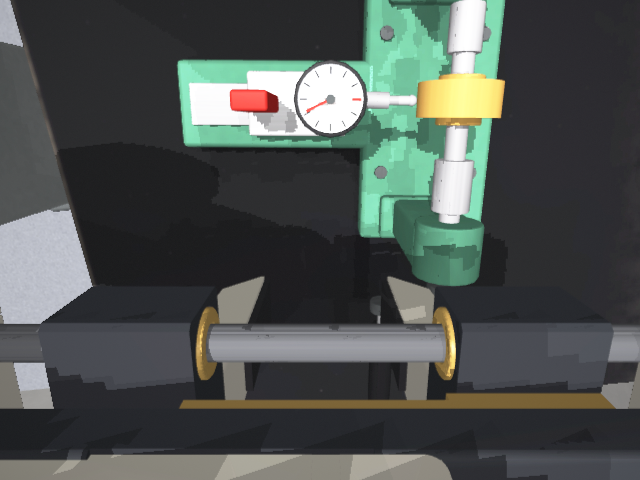

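The needle is at about 154° (hub (279,277), tip (138,345), mark at right), which is about 10.3 mm. Solving for the peak using the two readings; first the handle angle from images.

```bash
cat >> h.py <<'E'
def handle():
    for n in ['top','wrist','scene']:
        d=grab(n); B=bframe(cloud(d)); V=d['img'].max(2); S=cv2.cvtColor(d['img'],cv2.COLOR_BGR2HSV)[...,1]
        r=np.hypot(B[...,0],B[...,2]-115)
        m=(V<90)&(B[...,1]<-138)&(B[...,1]>-192)&(r<56)&(r>25)
        k,l,s,c=cv2.connectedComponentsWithStats(m.astype(np.uint8))
        if k<2: continue
        P=B[l==1+np.argmax(s[1:,4])]
        if len(P)>20: print(n,len(P),np.percentile(P,[3,50,97],axis=0).round(1).tolist())
        if len(P)>20:
            f=least_squares(lambda q:np.hypot(P[:,0]-40*np.sin(q),P[:,2]-115-40*np.cos(q))-7,[np.arctan2(*(np.median(P,0)[[0,2]]-[0,115]))],loss='soft_l1'); print('  q fit',f.x.round(3),'res',np.sqrt(np.mean(f.fun**2)).round(2))
E
python3 -c "
from h import *
handle();ecc()
g=lambda f:6*np.cos(f)+np.sqrt(625-36*np.sin(f)**2)
for q0 in (.69,.74):
  for q1 in (-1.2,-1.27,-1.34):
    for dp in (7.3,7.6,7.9):
      pk=np.linspace(-2.9,-1.9,2001); print(q0,q1,dp,pk[np.argmin(abs(g(q1-pk)-g(q0-pk)-dp))].round(3),end=' | ')
"
```

```text
wrist 809 [[-47.6, -179.7, 127.6], [-41.8, -166.3, 132.6], [-34.7, -154.1, 134.4]]
  q fit [-1.276] res 1.6
scene 250 [[-45.5, -189.9, 124.3], [-42.3, -164.8, 131.4], [-34.6, -140.1, 133.9]]
  q fit [-1.281] res 1.0
scene 164 centre [ -0.6 120.7] rms 3.74 disc y -7.0 6.9
top 175 centre [ -2.1 120.7] rms 1.09 disc y -7.0 6.9
0.69 -1.2 7.3 -2.44 | 0.69 -1.2 7.6 -2.389 | 0.69 -1.2 7.9 -2.335 | 0.69 -1.27 7.3 -2.508 | 0.69 -1.27 7.6 -2.46 | 0.69 -1.27 7.9 -2.41 | 0.69 -1.34 7.3 -2.574 | 0.69 -1.34 7.6 -2.528 | 0.69 -1.34 7.9 -2.48 | 0.74 -1.2 7.3 -2.439 | 0.74 -1.2 7.6 -2.39 | 0.74 -1.2 7.9 -2.339 | 0.74 -1.27 7.3 -2.506 | 0.74 -1.27 7.6 -2.459 | 0.74 -1.27 7.9 -2.41 | 0.74 -1.34 7.3 -2.569 | 0.74 -1.34 7.6 -2.524 | 0.74 -1.34 7.9 -2.478 |
```

The image fit gives q = -1.28. Three estimates agree on the peak: needle pair -2.46, eccentric centre fit -2.50, first circle fit about -2.45. I'll go for -2.47 and regrip the handle.

Emit:
move_arm(steps="0 -0.04 0.015 0 128;0 -0.08 0.03 0 128;0 -0.088 0.0345 0 128;0 -0.088 0.0345 0 128;0.03 -0.088 0.0345 0 128;0.06 -0.088 0.0345 0 128;0.08 -0.088 0.0345 0 128;0.088 -0.088 0.0345 0 128;0.088 -0.088 0.0345 0 128")

```text
clock: 19.6
position: [0.5542, -0.1971, 0.1063]
ee_rot: [0.089, 1.572, -0.087]
force: [-0.0, 0.5, -0.0]
width: 0.497
```

```bash
python3 -c "
from h import *
st([-38.3,-170,108]); arc(-1.278,-1.9,8)"
```

```text
t 19.6 bench mm [ -39.47 -167.54] z 106.31 jaw deg -6.42 tilt -1.0 F bench [-0.09  0.51] -0.03 w 0.497
shift tool [-0.0017 -0.0025  0.0012] turn to align -1.5668
0.0030 0 -0.0008 0 235;0.0061 0 -0.0013 0 235;0.0092 0 -0.0016 0 235;0.0123 0 -0.0017 0 235;0.0154 0 -0.0015 0 235;0.0185 0 -0.0011 0 235;0.0215 0 -0.0004 0 235;0.0245 0 0.0004 0 235;
```

Pinching with a small centring correction.

Emit:
move_arm(steps="-0.001 -0.002 0.0005 0 160;-0.001 -0.002 0.0005 0 180;-0.001 -0.002 0.0005 0 200;-0.001 -0.002 0.0005 0 215;-0.001 -0.002 0.0005 0 225;-0.001 -0.002 0.0005 0 235;-0.001 -0.002 0.0005 0 235;-0.001 -0.002 0.0005 0 235;-0.001 -0.002 0.0005 0 235", squeeze=8)

```text
clock: 20.35
position: [0.5552, -0.2003, 0.1091]
ee_rot: [0.089, 1.569, -0.088]
force: [-1.8, -0.3, 3.3]
width: 0.145
```

```bash
python3 -c "
from h import *
st()"
```

```text
t 20.35 bench mm [ -38.01 -170.63] z 109.1 jaw deg -6.46 tilt -1.0 F bench [-1.79 -0.5 ] 3.32 w 0.145
```

Emit:
move_arm(steps="0.0030 0 -0.0008 0 235;0.0061 0 -0.0014 0 235;0.0092 0 -0.0018 0 235;0.0123 0 -0.0019 0 235;0.0154 0 -0.0017 0 235;0.0185 0 -0.0013 0 235;0.0215 0 -0.0006 0 235;0.0245 0 0.0002 0 235", squeeze=10)

```text
clock: 21.02
position: [0.5562, -0.2004, 0.0843]
ee_rot: [0.088, 1.568, -0.089]
force: [-0.8, -0.2, 3.0]
width: 0.145
```

```bash
python3 -c "
from h import *
st(); arc(-1.9,-2.47,7)"
```

```text
t 21.02 bench mm [ -37.07 -170.64] z 84.3 jaw deg -6.45 tilt -1.0 F bench [-0.75 -0.3 ] 3.02 w 0.145
0.0030 0 0.0012 0 235;0.0060 0 0.0026 0 235;0.0088 0 0.0043 0 235;0.0114 0 0.0061 0 235;0.0139 0 0.0082 0 235;0.0163 0 0.0105 0 235;0.0184 0 0.0130 0 235;
```

Emit:
move_arm(steps="0.0030 0 0.0012 0 235;0.0060 0 0.0026 0 235;0.0088 0 0.0043 0 235;0.0114 0 0.0061 0 235;0.0139 0 0.0082 0 235;0.0163 0 0.0105 0 235;0.0184 0 0.0130 0 235;0.0184 0 0.0130 0 235;0.0184 0 0.0130 0 235")

```text
clock: 21.77
position: [0.5697, -0.2021, 0.0662]
ee_rot: [0.088, 1.567, -0.089]
force: [4.9, -1.3, 0.8]
width: 0.146
```

```bash
python3 -c "
from h import *
st()"
```

```text
t 21.77 bench mm [ -23.43 -170.66] z 66.18 jaw deg -6.43 tilt -1.0 F bench [ 5.04 -0.72] 0.76 w 0.146
```

Emit:
move_arm(steps="0 0 0 0 200;0 0 0 0 160;0 0 0 0 128;0 0 0 0 128;0 0 0 0 128;-0.03 0 0 0 128;-0.07 0 0 0 128;-0.11 0 -0.01 0 128;-0.13 0.04 -0.03 0 128;-0.13 0.085 -0.049 0 128")

```text
clock: 22.6
position: [0.5344, -0.1287, 0.1993]
ee_rot: [0.092, 1.562, -0.095]
force: [1.4, 1.7, -0.0]
width: 0.497
```

Emit:
move_arm(steps="0 0 0 0 128;0 0 0 0 128;0 0 0 0 128;0 0 0 0 128")

```text
clock: 22.93
position: [0.5334, -0.1263, 0.1953]
ee_rot: [0.089, 1.569, -0.09]
force: [-0.4, -0.3, 0.2]
width: 0.498
```

```bash
python3 -c "
from h import *
st()
needle(5);handle();ecc()"
```

```text
t 22.93 bench mm [-68.32 -99.62] z 195.26 jaw deg -6.53 tilt -1.0 F bench [-0.36 -0.39] 0.18 w 0.498
axes (68.61475372314453, 73.54157257080078)
dial centre px 320.8 63.9 r 36.8 bench [-72.8   0.2]
mark r>12.5 31 mean ang 346.3 r 12.5 16.2
needle 4<r<12.5 42 mean ang 221.9 r 4.1 12.5
wrist 65 [[-32.2, -167.9, 81.5], [-32.0, -154.2, 84.7], [-31.4, -139.5, 86.9]]
  q fit [-2.463] res 0.29
scene 238 [[-29.7, -188.9, 80.2], [-26.9, -165.5, 87.9], [-19.5, -139.4, 91.1]]
  q fit [-2.232] res 2.49
scene 110 centre [ -3.8 115.4] rms 4.36 disc y -7.0 6.8
top 158 centre [ -5.8 114.8] rms 1.17 disc y -7.0 7.0
```

View pics/n5.png

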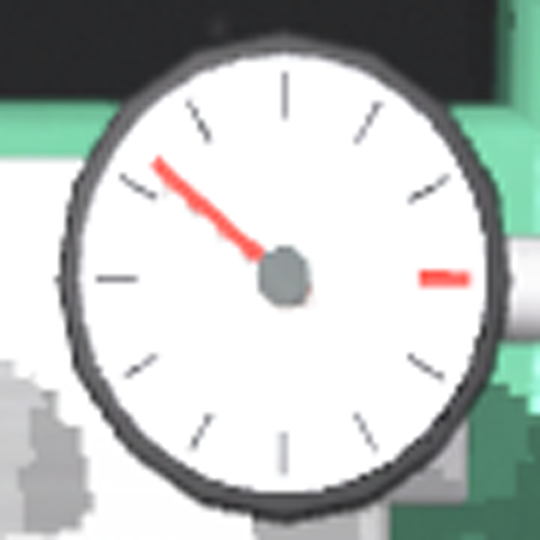

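The needle is at 221.5° (hub (286,276), tip (157,162)), which is 14.8 mm: 12.0 mm above the low reading, so the full swing. The eccentric centre fits at (-5.8, 114.8), pointing straight at the plunger. Last check is that the bench centres and bystanders stayed put.

Run:
```python
from h import *
b=grab('scene','scene9.png'); a=cv2.imread('pics/scene0.png')
# far-left/right static bits of the bed: shift by phase correlation / template
for nm,(x,y,w,h) in {'bed end':(256,272,60,32),'crank pillar base':(355,270,60,34),'left pillar':(315,180,30,30),'adapter':(292,342,30,30),'plug':(328,382,30,30),'disc':(172,232,58,40)}.items():
    A,Bb=a[y:y+h,x:x+w].astype(int),b['img'][y:y+h,x:x+w].astype(int)
    r=cv2.matchTemplate(b['img'][y-6:y+h+6,x-6:x+w+6],a[y:y+h,x:x+w],cv2.TM_CCOEFF_NORMED); print(nm,np.abs(A-Bb).mean().round(1),'best shift',np.array(cv2.minMaxLoc(r)[3])-6,round(r.max(),3))
```

```text
bed end 12.0 best shift [0 0] 0.948
crank pillar base 9.6 best shift [0 0] 0.921
left pillar 38.6 best shift [0 0] 0.496
adapter 9.8 best shift [0 0] 0.991
plug 2.9 best shift [0 0] 0.999
disc 2.4 best shift [0 0] 0.999
```

View pics/scene9.png

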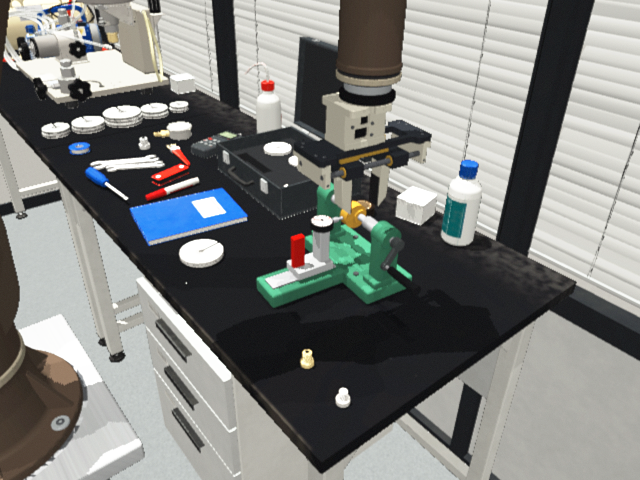

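The final scene view shows the gripper clear above everything, the crank at (395,255), and the bed and bystanders at 0 px shift. Handing in.

```bash
python3 -c "
from cell import arm
print(arm.sign_off())"
```

```text
the job is handed in; nothing more can be done
None
```

I pushed the slide up until the plunger was pressed in about 2.7 mm, then turned the crank to about -2.47 rad, where my readings put the eccentric's deepest press. I let go of everything there and handed the job in at about 23 s.

- **Slide:** My first push went too far, to about 4.5 mm. I pinched the post and drew the slide back, and the needle then read about 40°, which is 2.7 mm.
- **Shaft:** I led the handle over the top towards the robot, stopping once at -1.28 rad, where the needle read 10.3 mm. The peak came out at -2.46 rad from the needle readings and -2.50 rad from the eccentric's measured centre.
- **Final reading:** The needle stood at about 221.5°, which is 14.8 mm. That is 12 mm above the starting press, the full swing, and well short of the 20 mm stop. The eccentric's centre fitted at (-5.8, 114.8) mm, pointing straight at the plunger.
- **Bench centres and bystanders:** In the scene view, the bed end, crank pillar base, plug, adapter and weight disc showed no shift. The highest force I read was about 7 N in total, and about 5.5 N sideways.

**Checks that disagreed or were weak:**
- The scene camera's last fit of the handle angle gave -2.23 rad, but it was a poor fit with the view partly blocked. The wrist camera gave -2.46 rad and the last gripped position -2.50 rad.
- The scene camera's last fit of the eccentric was also poor.
- The shift check on the left pillar meant little, because the gripper blocked the view.
- I did not turn past the peak to read the needle on the far side.

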